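# Set a knife handle under the drill and hold its two halves together

## Task

First slide the sled by its red knob until the yellow mark on the steel tang is right under the drill bit. Then take the loose green handle scale, fit it flush onto the two brass dowels with its rounded butt end towards the drill, and press it down so that the sprung nest clearly sinks (about half of its 8 mm travel or more). Finish while holding it pressed like that, with the mark still under the bit and the other things on the bench left where they are.

Things in the scene. Friction and masses are not known exactly. Their poses are not given: they have to be found in the camera images.
- drill_station: fixed blue bench drill on a grey bed 110 x 630 mm. Origin on the bench, under the handle's centre when the mark is under the bit; +y along the rails to the drill (robot's left, turned up to 0.2 rad), z up. Column Ø38 mm at y = +255 mm; head 62 mm wide over y = +83 to +273 mm, underside 217 mm above the bench; chuck Ø26 mm from 135 mm up.
- drill_tip (a point): lower point of the fixed, not turning, Ø6 mm drill bit, 105 mm along the station's +y from its origin, 84 mm above the bench; 18 mm above the tang
- sled (a joint): position in m of the aluminium sled along the rails (station +y positive, towards the drill), 0 to 0.165; the mark is under the bit at 0.13, so it can overshoot; there is no stop there. It stays where it is left; friction about 6 N.
- knob_center (a point): centre of the red square knob (22 x 22 x 30 mm high, sides square to the rails) on the sled's end away from the drill; 65 mm above the bench (top 80, underside 50), sled top 34 mm; axes as the station's. A black blade sheath, 70 mm high, begins 28 mm from the knob's side towards the drill; other sides free.
- mark (a point): centre of the yellow dot (Ø13 mm, black centre) on the bare steel tail of the tang, 66 mm above the bench with the nest up; on the centre line, 105 mm from seat along the station's +y
- seat (a point): where the green scale's underside centre belongs: top of the steel tang midway between the dowels, 66 mm above the bench with the nest up; moves with sled and nest. x across the handle, y along it to the drill, z up. Brass dowels Ø8 mm at y = -35, +35 mm rise 20 mm, the top 7 mm tapered to Ø2.6. Tang and lower scale below are up to 30 mm wide; nest plate 66 mm wide, its top 50 mm above the bench.
- seat_butt (a point): point 50 mm from seat along its +y: where scale_butt belongs
- nest (a joint): how far the sprung nest (with tang, lower scale and dowels) is pressed down into the sled, in m: 0 up, 0.008 bottom stop. It begins to sink at about 5.5 N and needs 1.5 N more for each mm (4 mm at 11 to 12 N); springs back up when let go.
- green_scale: loose green knife-handle scale, 30 mm wide (x), 16 thick (z), 118 long (y), about 80 g, flat on the bench; two through holes Ø9.5 mm at y = -35, +35 mm. Origin: underside centre, midway between the holes; +y to the rounded butt end, at the start to the robot's left within 0.35 rad; steel bolster at -y. Grip the middle of its long sides. Its place may be swapped with the black or wooden one.
- scale_butt (a point): point on the underside centre line of green_scale, 50 mm from its origin along +y (butt end)
- black_scale: black handle scale, same shape and size as green_scale; a bystander, leave it where it lies
- wood_scale: brown wooden handle scale, same shape and size as green_scale; a bystander, leave it where it lies
- mug: blue mug, 76 mm wide, 90 mm high, origin under its centre; bystander at the back
- bottle: white bottle with red cap, Ø56 mm, 150 mm high, origin under its centre; bystander on the left
- screwdriver: yellow screwdriver, 190 mm long, lying on the robot's left; bystander
- sanding_block: cork sanding block, 70 x 110 x 35 mm, on the robot's left; bystander
- tin: steel bowl, Ø100 mm, 45 mm high, origin under its centre; bystander on the left
Mind the look-alikes: they are no part of the job. Of the things shaped like the green_scale, the green one is meant.

How it is judged:
By the outcome, as a careful person would: the job done as asked, in the order asked, and still so for the second after the job is handed in, while the arm keeps its last pose, push and grip.
It also fails if it takes over 54 s, if anything falls off the work surface, if the arm or the gripper's body presses on something with over 40 N, if the wrist force passes 120 N, or if a joint passes its speed limit or range.

## Robot

A 6-joint arm with a two-finger parallel gripper is mounted at the origin on the work surface. World frame = base frame: x ahead of the robot, y to its left, z up, the work surface at z = 0. Lengths are in m, angles in rad, forces in N, time in s.
With the tool pointing down it reaches from about 0.3 to 0.75 m from the base axis. Payload 8.5 kg.
Tool frame: the origin (TCP) lies at the very end of the fingers, on their centre line; the grasp point (between the pads) lies ctrl.grasp_offset behind it (ctrl.grasp_offset is the distance from the TCP to the grasp point, in m); z points along the fingers, y is the direction in which the jaws open and shut (so a half turn about z gives the same grasp; the last joint's range is limited). The gripper opens to 88 mm and grips with 3 to 60 N. Pads are 18 mm wide; open, the fingers measure 123 mm over their backs; the gripper's body (75 mm by 187 mm) begins 45 mm behind the grasp point.
Start: joints at [-1.409, 0.381, 1.297, -0, 1.464, -0.215], TCP at [0.202, -0.511, 0.239] pointing down, gripper open.
Joint ranges: [-3.11, 3.11], [-0.89, 2.33], [0.22, 2.48], [-1.42, 4.56], [0.17, 2.85], [-2.88, 2.88]. Speed limits (rad/s): [2.39, 2.39, 3.14, 3.14, 3.14, 3.14].

## Interface

Orientations are given as a unit quaternion [x, y, z, w].
In Python, from cell import ctrl gives the robot as it stands.
- The arm moves only by the tool step_arm, never from a script. Its argument "series" is a list that holds one entry, the list of rows, each a list of 6 numbers: the shift along the world's x, y, z in m, then the turn, a rotation vector about the world's x, y, z in rad. A call has 1 to 5 rows; each row is the pose to reach, as a shift and turn from the pose measured when the call began; what a row does not reach only later rows make up. A row lasts 1/8 s, in which the tool goes at most 62.5 mm and 10.7 degrees, less where a joint would pass 70% of its speed; a pose out of reach is approached as far as the arm can. A call with a gripper value outside its range is refused whole. "claw" is the finger opening in m, from 0 to 0.0881, set as the call begins (left out, the last holds). The fingers move at their own pace and stop on an object; "squeeze" is the grip in N (left out, the last holds). Time passes only in rows, so rows that repeat a pose let the fingers close. It gives the time, the measured TCP pose, the force and the opening at its end, in the units of the state.
- ctrl.state(): the state, without advancing time (a new reading comes with each control period).
- ctrl.read_camera(name): name is "side" or "top" or "wrist"; returns (picture, depth): 400x640x3 uint8, red, green, blue; 400x640 float32, m along the optical axis (not along the pixel's ray), 0 where there is no reading.
- ctrl.camera_info(name): a dict with "vertical_fov" (degrees; the focal length in pixels is half the picture's height over the tangent of half this angle, whatever the lens; pixels are square), "cx", "cy" (the principal point, pixels), "extrinsics" (4x4, takes a point from camera to world coordinates). Camera axes: x right, y down, z forward; pixel columns grow to the right and rows downward; lengths in m; the calibration is good to about 2 mm. The wrist camera is an equidistant fisheye: a pixel r from the principal point sees the ray r / f radians off the axis. A picture is of the moment at which its call begins: read the wrist's pose just before it. camera_info takes no time and is no camera call; for the wrist camera it gives the pose at the moment of the call.
- ctrl.sign_off(): hands the job in, once; it reports no verdict.
The state is a dict: "t": time; "joints": joint angles; "qvel": joint speeds; "effort": joint torques, N m; "position": TCP position; "orientation": TCP orientation; "contact_force": force on the tool from outside, world axes, zero at the start; "torque": the same for the moment, N m; "grip_width": opening from 0.0 (shut) to 1.0 (fully open).
Only numpy, scipy, OpenCV 4.12 (cv2) and the standard library are available. Lean on these libraries where they do the work, as an engineer would, in place of code of your own. Each camera call takes 0.05 s, during which the arm holds its last target. There are 200 camera calls.

## Working session

There is one attempt and no reset: what is moved stays moved. The work goes in short steps, Python scripts to look and compute and a tool call to move; the robot and the scene stay as the last step left them, time stands still between calls to the robot, and variables do not carry over. Pictures are saved under pics/ and viewed, about 8 in all and at most 12, crops included, and the job is handed in when it is done.

Besides the shell and the picture viewer there is one more tool, called after "Request:" as name([rows], argument=value, ...), one row to a line, values as JSON. step_arm: Moves the arm, as the interface text tells. Its arguments: {"type":"object","properties":{"series":{"type":"array","items":{"type":"array","items":{"type":"array","items":{"type":"number"}}}},"claw":{"type":"number"},"squeeze":{"type":"number"}},"required":["series"]}

```bash
mkdir -p pics
cat > h.py <<'E'
import numpy as np, cv2
from cell import ctrl
def grab(n,save=None):
    i=ctrl.camera_info(n); p,d=ctrl.read_camera(n)
    if save: cv2.imwrite('pics/'+save,p[:,:,::-1])
    return i,p,d
def ray(i,u,v,fish=False):
    f=200/np.tan(np.radians(i['vertical_fov'])/2)
    a=(np.asarray(u,float)-i['cx'])/f; b=(np.asarray(v,float)-i['cy'])/f
    if fish:
        r=np.hypot(a,b)+1e-9; return np.stack([a/r*np.tan(r),b/r*np.tan(r),np.ones_like(a)],-1)
    return np.stack([a,b,np.ones_like(a)],-1)
def world(i,u,v,d,fish=False):
    c=ray(i,u,v,fish)*np.asarray(d)[...,None]; E=np.array(i['extrinsics'])
    return c@E[:3,:3].T+E[:3,3]
def onplane(i,u,v,z,fish=False):
    E=np.array(i['extrinsics']); r=ray(i,u,v,fish)@E[:3,:3].T
    return E[:3,3]+r*((z-E[2,3])/r[...,2])[...,None]
E
python3 - <<'E'
from h import *
for n in('top','side'):
    i,p,d=grab(n,n+'0.png'); print(n,i)
    np.savez(n+'0.npz',p=p,d=d)
s=ctrl.state();print(s,ctrl.grasp_offset)
E
```

```text
top {'vertical_fov': 47.94599773790469, 'cx': 320.8059831853609, 'cy': 198.9017525099367, 'extrinsics': array([[-4.33626608e-04, -9.98054736e-01,  6.23422417e-02,
         4.05306043e-01],
       [-9.99876352e-01,  1.41269723e-03,  1.56615505e-02,
         4.46490884e-02],
       [-1.57191554e-02, -6.23277420e-02, -9.97931942e-01,
         1.41694723e+00],
       [ 0.00000000e+00,  0.00000000e+00,  0.00000000e+00,
         1.00000000e+00]])}
side {'vertical_fov': 57.01734300687393, 'cx': 318.5767171867792, 'cy': 198.67957420445333, 'extrinsics': array([[-0.77065241, -0.49914659,  0.39616606,  0.06989936],
       [-0.63715181,  0.59230785, -0.49316223,  0.60703315],
       [ 0.01150798, -0.63247458, -0.77449562,  0.94674648],
       [ 0.        ,  0.        ,  0.        ,  1.        ]])}
{'t': 0.1, 'joints': array([-1.40931430e+00,  3.81090152e-01,  1.29812277e+00, -2.03361378e-05,
        1.46361138e+00, -2.15292560e-01]), 'qvel': array([-0.00016424, -0.00074876, -0.00238724,  0.00083018,  0.00027187,
        0.00120998]), 'effort': array([ 3.02762026e-03, -4.38650823e+01, -2.24911308e+01,  7.14022620e-02,
        3.42580432e-02, -6.86871726e-05]), 'position': array([ 0.20231422, -0.51117433,  0.23824115]), 'orientation': array([ 9.82307141e-01,  1.87276003e-01,  6.46163763e-06, -6.15877256e-04]), 'contact_force': array([0.17950486, 0.64257343, 0.10623607]), 'torque': array([ 0.05679659, -0.01467412, -0.02970895]), 'grip_width': 1.0016512182385997} 0.0187
```

View pics/top0.png

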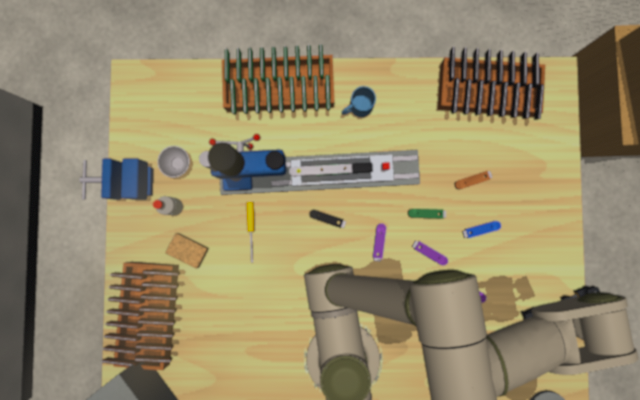

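View pics/side0.png

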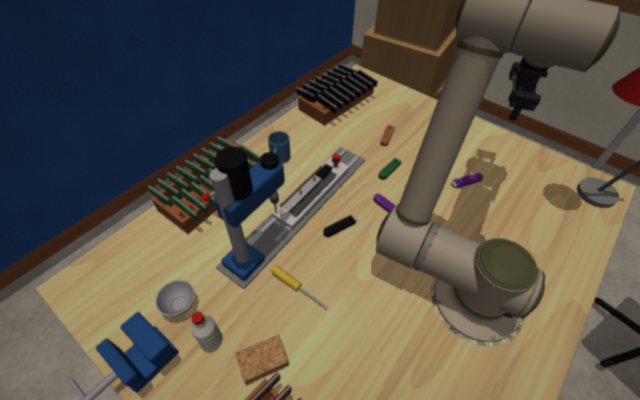

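Top view: the green scale is at (426,213). Its look-alikes are black (326,217), wood (472,180), purple (379,241) and (430,252), and blue (481,229). The knob is at (386,167), the black sheath at (362,168) and the drill at (250,163). I choose the green one, and a close crop will check it.

Run:
```python
from h import *
z=np.load('top0.npz');p,d=z['p'],z['d'];i=ctrl.camera_info('top')
cv2.imwrite('pics/crop1.png',cv2.resize(p[140:230,280:480,::-1],None,fx=4,fy=4,interpolation=cv2.INTER_CUBIC))
h=cv2.cvtColor(p,cv2.COLOR_RGB2HSV).astype(int)
def blob(m,box,z):
    u0,v0,u1,v1=box; M=np.zeros(m.shape,np.uint8); M[v0:v1,u0:u1]=m[v0:v1,u0:u1]
    v,u=np.nonzero(M); c=onplane(i,u,v,z); xy=c[:,:2]; m0=xy.mean(0); w,V=np.linalg.eigh(np.cov((xy-m0).T)); a=V[:,1]; a=a*np.sign(a[1])
    pr=(xy-m0)@a
    print(len(u),u.mean(),v.mean(),'c',m0,'ang from +y',np.arctan2(-a[0],a[1]),'ext',pr.min(),pr.max(), 'mid',m0+a*(pr.min()+pr.max())/2,'z',np.median(world(i,u,v,d[v,u])[:,2]))
H,S,V=h[...,0],h[...,1],h[...,2]
blob((H>40)&(H<85)&(S>90),(395,195,455,230),.016)
blob(((H<8)|(H>172))&(S>130),(370,150,400,180),.08)
# bed: fit rect to depth region of bed/greyish
v,u=np.mgrid[130:215,210:430]; g=(S[130:215,210:430]<45)
P=world(i,u,v,d[130:215,210:430]); k=g&(P[...,2]>.005)&(P[...,2]<.045)
M=k.astype(np.uint8); n,l,st,_=cv2.connectedComponentsWithStats(M); b=1+st[1:,4].argmax()
xy=P[l==b][:,:2].astype(np.float32); r=cv2.minAreaRect(xy);print(r,st[b],cv2.boxPoints(r))
```

```text
284 424.8556338028169 213.00704225352112 c [ 0.44850535 -0.2563268 ] ang from +y -0.01664625270101051 ext -0.04991289547359398 0.05216111957117606 mid [ 0.44852406 -0.25520284] z 0.01608352762344689
42 385.14285714285717 165.78571428571428 c [ 0.58762121 -0.12652104] ang from +y 0.7570882963041551 ext -0.011980960097895144 0.011325247298333018 mid [ 0.58784638 -0.12675933] z 0.07980051633531793
((0.5786716938018799, 0.07275073230266571), (0.10630858689546585, 0.6235597133636475), 2.973837375640869) [  11   20  198   44 3293] [[ 0.50941384  0.3813531 ]
 [ 0.54176414 -0.24136691]
 [ 0.64792955 -0.23585165]
 [ 0.61557925  0.38686836]]
```

View pics/crop1.png

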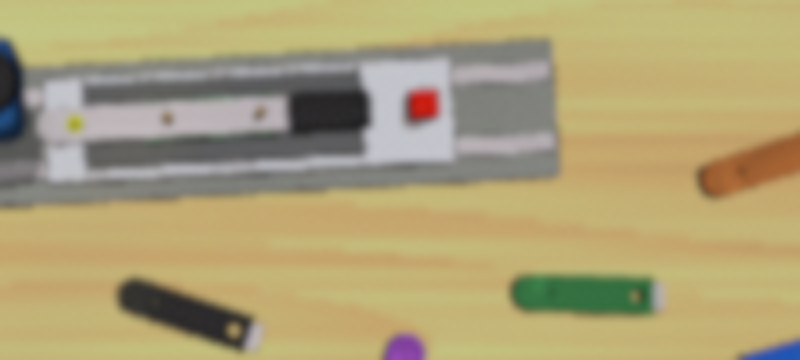

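The crop shows the green scale with its butt on the left (512,292) and its bolster on the right (662,297). The mark is at (75,124), the dowels at (167,118) and (260,113), and the knob at (424,105). Next I'll locate the bit in the side view.

Run:
```python
from h import *
p=np.load('side0.npz')['p']
cv2.imwrite('pics/crop2.png',cv2.resize(p[140:240,240:360,::-1],None,fx=6,fy=6,interpolation=cv2.INTER_CUBIC))
i=ctrl.camera_info('top')
for n,a,z in(('mark',(75,124),.066),('d+',(167,118),.086),('d-',(260,113),.086),('knob',(424,105),.08)):
    print(n,onplane(i,280+a[0]/4,140+a[1]/4,z))
```

```text
mark [0.57433159 0.13251672 0.066     ]
d+ [0.576157   0.06268797 0.086     ]
d- [ 0.57972919 -0.00649833  0.086     ]
knob [ 0.58621812 -0.1290616   0.08      ]
```

View pics/crop2.png

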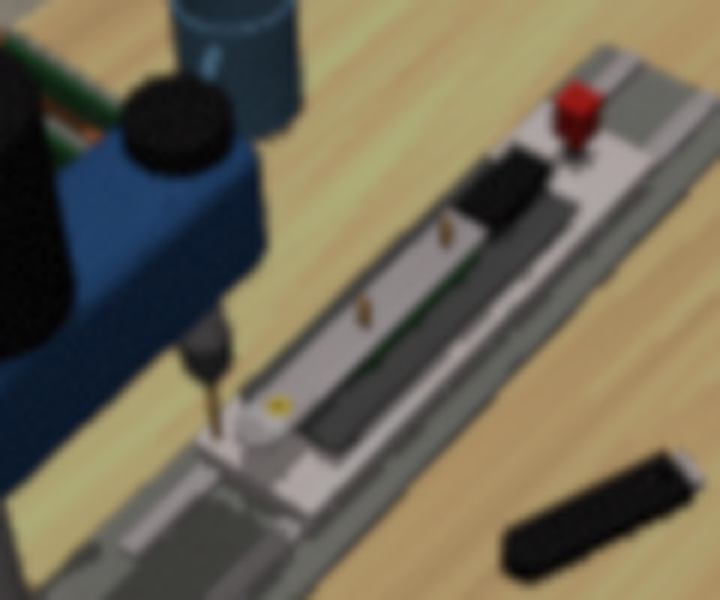

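Run:
```python
from h import *
i=ctrl.camera_info('side')
f=lambda a,z:onplane(i,240+a[0]/6,140+a[1]/6,z)
t,m,k=f((216,437),.084),f((278,405),.066),f((578,98),.08)
u=np.array([-.052,.9986,0]);n=np.array([.9986,.052,0])
d1,d2=f((363,296),.086),f((446,216),.086)
print(t,m,k,d1,d2,'travel',(t-m)@u,(t-m)@n,(m-k)@u,(m-k)@n)
```

```text
[0.57245864 0.17926814 0.084     ] [0.57306017 0.13563115 0.066     ] [ 0.58461137 -0.12473237  0.08      ] [0.57644039 0.0661886  0.086     ] [ 0.57977996 -0.00406599  0.086     ] travel 0.0436071790926257 0.00166843280288466 0.2605996681649149 0.002003871261132378
```

The mark needs about 43.6 mm of travel towards the bit, and the knob is at about (0.586,-0.127). Moving there now with the jaws across the rails.

Request:
step_arm([
  [[0.038,0.038,0,0,0,0.14],[0.08,0.08,0,0,0,0.28],[0.12,0.12,0,0,0,0.42],[0.16,0.16,0,0,0,0.56],[0.2,0.2,0,0,0,0.7]],
], claw=0.06, squeeze=25)

```text
t: 0.72
position: [0.4033, -0.3096, 0.238]
orientation: [0.857, 0.515, -0.0, -0.001]
contact_force: [0.6, -0.5, 0.6]
grip_width: 0.681
```

Request:
step_arm([
  [[0.04,0.04,0,0,0,0.13],[0.08,0.08,-0.01,0,0,0.26],[0.125,0.125,-0.03,0,0,0.4],[0.17,0.17,-0.06,0,0,0.54],[0.183,0.183,-0.1,0,0,0.54]],
])

```text
t: 1.35
position: [0.5883, -0.1245, 0.1377]
orientation: [0.688, 0.726, 0.0, 0.001]
contact_force: [0.1, -0.9, -0.5]
grip_width: 0.681
```

Run:
```python
from h import *
i,p,d=grab('wrist','w1.png'); np.savez('w1.npz',p=p,d=d)
print(i,ctrl.state()['position'],ctrl.state()['orientation'])
```

```text
{'vertical_fov': 65.70646984690485, 'cx': 323.5104311449618, 'cy': 199.8295890534473, 'extrinsics': array([[ 0.99848726,  0.05165942,  0.01882821,  0.58473651],
       [ 0.05497042, -0.94539437, -0.32125962, -0.0395956 ],
       [ 0.001204  ,  0.32180863, -0.94680397,  0.28224416],
       [ 0.        ,  0.        ,  0.        ,  1.        ]])} [ 0.58674684 -0.12190124  0.13071199] [ 0.68775822  0.7259225  -0.0013744  -0.00482401]
```

View pics/w1.png

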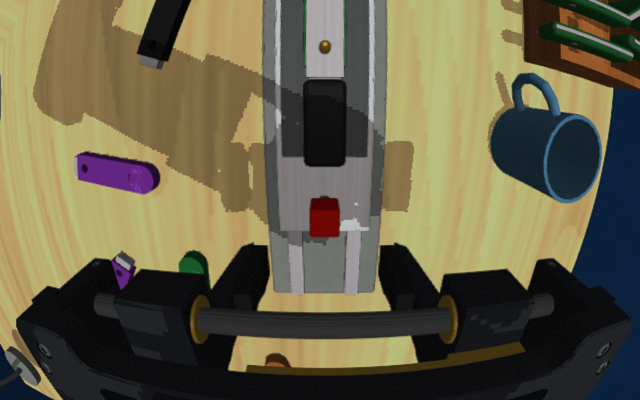

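The wrist view shows the red knob at (324,217), the sheath above it at (325,122) and the rear dowel at (325,46). I'll take the knob position from the depth image.

Run:
```python
from h import *
z=np.load('w1.npz');p,d=z['p'],z['d'];i=ctrl.camera_info('wrist')
h=cv2.cvtColor(p,cv2.COLOR_RGB2HSV); m=((h[...,0]<8)|(h[...,0]>172))&(h[...,1]>130)
m[:190]=0;m[250:]=0;m[:,:295]=0;m[:,350:]=0
v,u=np.nonzero(m);P=world(i,u,v,d[v,u],True);T=P[P[:,2]>.076]
print(len(T),T.min(0),T.max(0),T.mean(0));s=ctrl.state();print(s['position'],s['joints'])
```

```text
5 [ 0.58466403 -0.0376879   0.27572911] [ 0.58466403 -0.0376879   0.27572911] [ 0.58466403 -0.0376879   0.27572911]
[ 0.58674684 -0.12190124  0.13071199] [-4.02526221e-01  5.62570570e-01  1.31343437e+00  8.20462222e-04
  1.27558905e+00 -4.56748519e-01]
```

Run:
```python
from h import *
z=np.load('w1.npz');p,d=z['p'],z['d'];i=ctrl.camera_info('wrist')
h=cv2.cvtColor(p,cv2.COLOR_RGB2HSV); m=((h[...,0]<8)|(h[...,0]>172))&(h[...,1]>130)
m[:190]=0;m[250:]=0;m[:,:295]=0;m[:,350:]=0
v,u=np.nonzero(m&(d>.05));P=world(i,u,v,d[v,u],True)
print(len(P),np.percentile(P,[2,50,98],axis=0));zz=np.percentile(P[:,2],98);T=P[P[:,2]>zz-.004];print(np.percentile(T,[2,50,98],axis=0))
```

```text
1104 [[ 0.57797097 -0.13315479  0.04663106]
 [ 0.58791969 -0.11878695  0.07120387]
 [ 0.59780621 -0.11233353  0.07278483]]
[[ 0.57802173 -0.13326959  0.0696471 ]
 [ 0.58806239 -0.12271844  0.07150703]
 [ 0.59799971 -0.11300527  0.07284965]]
```

Request:
step_arm([
  [[0.001,-0.004,-0.04,0,0,0],[0.001,-0.004,-0.078,0,0,0],[0.001,-0.004,-0.078,0,0,0]],
])

```text
t: 1.78
position: [0.5863, -0.1256, 0.0505]
orientation: [0.688, 0.726, -0.002, -0.008]
contact_force: [-0.4, 0.2, 1.4]
grip_width: 0.683
```

Request:
step_arm([
  [[0,0,0,0,0,0],[0,0,0,0,0,0],[0,0,0,0,0,0],[0,0,0,0,0,0]],
], claw=0.0)

```text
t: 2.28
position: [0.5885, -0.1256, 0.0514]
orientation: [0.688, 0.726, -0.0, -0.005]
contact_force: [22.6, 4.5, -12.6]
grip_width: 0.247
```

Request:
step_arm([
  [[0,0.01,0,0,0,0],[-0.001,0.02,0,0,0,0],[-0.0015,0.03,0,0,0,0],[-0.002,0.041,0,0,0,0],[-0.002,0.041,0,0,0,0]],
])

```text
t: 2.9
position: [0.5866, -0.0843, 0.0513]
orientation: [0.688, 0.726, -0.0, -0.005]
contact_force: [2.0, 1.2, -3.5]
grip_width: 0.248
```

Run:
```python
from h import *
i,p,d=grab('side'); np.savez('side1.npz',p=p,d=d)
cv2.imwrite('pics/crop3.png',cv2.resize(p[180:240,250:320,::-1],None,fx=8,fy=8,interpolation=cv2.INTER_CUBIC))
iw,pw,dw=grab('wrist'); cv2.imwrite('pics/w2.png',cv2.resize(pw[:150,220:430,::-1],None,fx=3,fy=3)); np.savez('w2.npz',p=pw,d=dw,E=iw['extrinsics'])
```

```text
(no output)
```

View pics/crop3.png

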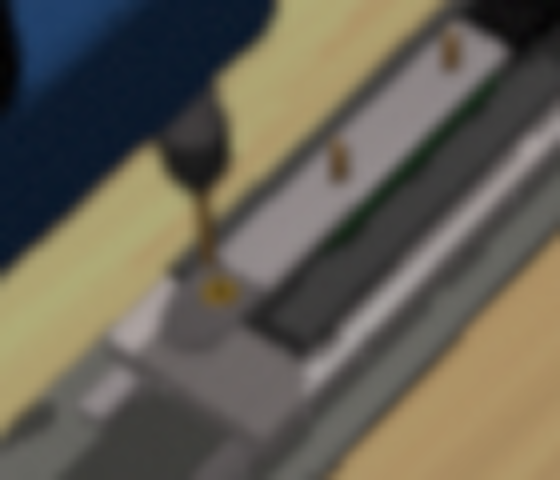

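View pics/w2.png

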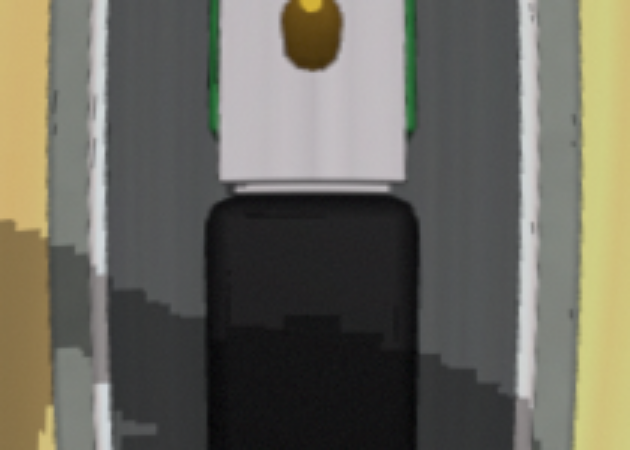

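Run:
```python
from h import *
i=ctrl.camera_info('side'); u=np.array([-.052,.9986,0])
p=np.load('side1.npz')['p']; h=cv2.cvtColor(p,cv2.COLOR_RGB2HSV)
s=p[205:228,265:290].astype(int); w=np.clip(s.min(2)*0+np.minimum(s[...,0],s[...,1])-s[...,2]-40,0,None)
print(w[6:18,6:20])
v,x=np.mgrid[205:228,265:290]; 
k=w>0;k[:7]=False
print('mark px',(x*w*k).sum()/(w*k).sum(),(v*w*k).sum()/(w*k).sum())
for mp in((277.5,216.4),((x*w*k).sum()/(w*k).sum(),(v*w*k).sum()/(w*k).sum())):
  m=onplane(i,*mp,.066)
  for tp in((276,212.8),(275.9,213.5)):
    t=onplane(i,*tp,.084); print(mp,tp,m,t,(t-m)@u)
# w2: seat points: dowel base etc
```

```text
[[ 4  0  0  0  0  0  0  0  0  0  0  0  0  0]
 [ 0  0  0  0  0  0  0  0  0  0  0  0  0  0]
 [ 0  0  0  0  0  0  0  0  0  0  0  0  0  0]
 [ 0  0  0  0  0  0  0  0  0  0  0  0  0  0]
 [ 0  0  0  0  0  0  1  0  0  0  0  0  0  0]
 [ 0  0  0  0  0 10 10 10  0  0  0  0  0  0]
 [ 0  0  0  0  0  0  1  0  0  0  0  0  0  0]
 [ 0  0  0  0  0  0  0  0  0  0  0  0  0  0]
 [ 0  0  0  0  0  0  0  0  0  0  0  0  0  0]
 [ 0  0  0  0  0  0  0  0  0  0  0  0  0  0]
 [ 0  0  0  0  0  0  0  0  0  0  0  0  0  0]
 [ 0  0  0  0  0  0  0  0  0  0  0  0  0  0]]
mark px 268.2113402061856 214.09278350515464
(277.5, 216.4) (276, 212.8) [0.57036379 0.17706846 0.066     ] [0.57254333 0.17917971 0.084     ] 0.001994954332545287
(277.5, 216.4) (275.9, 213.5) [0.57036379 0.17706846 0.066     ] [0.5709908  0.18122205 0.084     ] 0.0041151720925359245
(np.float64(268.2113402061856), np.float64(214.09278350515464)) (276, 212.8) [0.59742101 0.18866666 0.066     ] [0.57254333 0.17917971 0.084     ] -0.008180035467769693
(np.float64(268.2113402061856), np.float64(214.09278350515464)) (275.9, 213.5) [0.59742101 0.18866666 0.066     ] [0.5709908  0.18122205 0.084     ] -0.006059817707779055
```

The mark moved 41 mm and the side view says about 2.5 mm more is needed. In the side crop the mark is at (220,291) and the tip at (207,266). In the wrist crop the rear dowel is at (312,30) and the sheath below it. I'll nudge the sled, release, and check from close with the wrist camera.

Request:
step_arm([
  [[0,0.0025,0,0,0,0],[0,0.0025,0,0,0,0],[0,0.0025,0,0,0,0]],
])

```text
t: 3.38
position: [0.5866, -0.0826, 0.0513]
orientation: [0.688, 0.726, -0.0, -0.005]
contact_force: [0.6, -5.6, -3.7]
grip_width: 0.246
```

Request:
step_arm([
  [[0,0,0,0,0,0],[0,0,0,0,0,0],[0,0,0,0,0,0]],
], claw=0.06)

```text
t: 3.75
position: [0.5866, -0.0824, 0.0515]
orientation: [0.688, 0.726, -0.0, -0.005]
contact_force: [1.4, -0.5, -0.6]
grip_width: 0.562
```

Request:
step_arm([
  [[0,0,0.045,0,0,0],[-0.002,0.03,0.08,0.08,0,0],[-0.004,0.06,0.09,0.16,0,0],[-0.004,0.08,0.09,0.16,0,0],[-0.004,0.08,0.09,0.16,0,0]],
])

```text
t: 4.38
position: [0.5822, -0.0012, 0.1409]
orientation: [0.685, 0.724, 0.057, -0.06]
contact_force: [-0.9, -1.1, -0.6]
grip_width: 0.681
```

Request:
step_arm([
  [[-0.001,0.025,0,0.1,0,0],[-0.002,0.045,0,0.1,0,0],[-0.002,0.045,0,0.1,0,0]],
])

```text
t: 4.75
position: [0.58, 0.0447, 0.1405]
orientation: [0.681, 0.721, 0.092, -0.094]
contact_force: [-0.7, -0.6, 0.7]
grip_width: 0.682
```

Run:
```python
from h import *
i,p,d=grab('wrist','w3.png'); np.savez('w3.npz',p=p,d=d,E=i['extrinsics'])
print(np.array(i['extrinsics'])[:3])
```

```text
[[ 0.9983298   0.05704761  0.00912054  0.57783422]
 [ 0.05751113 -0.99634579 -0.0631469   0.08863411]
 [ 0.00548483  0.06356597 -0.99796257  0.30196503]]
```

View pics/w3.png

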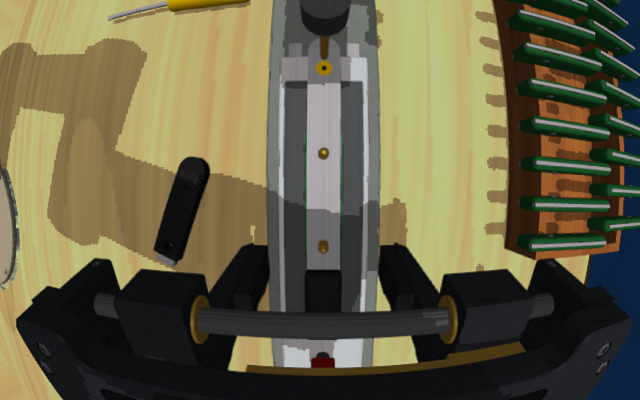

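The wrist view shows the mark at (324,68), the bit above it ending near (324,58), and dowels at (323,153) and (323,247). I'll zoom in and compute.

Run:
```python
from h import *
z=np.load('w3.npz');p,d=z['p'],z['d']
cv2.imwrite('pics/crop4.png',cv2.resize(p[25:85,294:354,::-1],None,fx=9,fy=9,interpolation=cv2.INTER_NEAREST))
i=ctrl.camera_info('wrist'); i['extrinsics']=z['E']; u=np.array([-.052,.9986,0])
h=cv2.cvtColor(p,cv2.COLOR_RGB2HSV)
m=(h[...,0]>18)&(h[...,0]<34)&(h[...,1]>150); 
def cen(v0,v1,u0=310,u1=338):
    v,x=np.nonzero(m[v0:v1,u0:u1]); return (x.min()+x.max())/2+u0,(v.min()+v.max())/2+v0,len(v)
mk=cen(60,80); print(mk); M=onplane(i,mk[0],mk[1],.066); print('mark',M)
for v in range(50,66): t=onplane(i,324.5,v,.084); print(v,round(float((t-M)@u),4),d[v,322:328].round(3),p[v,324])
```

```text
(np.float64(323.5), np.float64(67.5), 171)
mark [0.57431519 0.17208976 0.066     ]
50 0.0053 [0.192 0.191 0.191 0.191 0.192 0.194] [63 46 15]
51 0.0046 [0.194 0.193 0.193 0.194 0.194 0.197] [63 46 15]
52 0.004 [0.196 0.195 0.194 0.196 0.197 0.197] [63 46 14]
53 0.0033 [0.198 0.196 0.196 0.197 0.198 0.199] [64 47 16]
54 0.0026 [0.199 0.199 0.199 0.199 0.2   0.202] [62 46 11]
55 0.002 [0.201 0.202 0.201 0.201 0.202 0.203] [64 47 14]
56 0.0013 [0.204 0.203 0.203 0.204 0.202 0.207] [64 46 14]
57 0.0007 [0.205 0.204 0.205 0.205 0.205 0.209] [64 46 14]
58 -0.0 [0.206 0.205 0.205 0.206 0.207 0.23 ] [62 45 14]
59 -0.0007 [0.207 0.208 0.207 0.209 0.231 0.23 ] [79 67 48]
60 -0.0014 [0.23  0.231 0.23  0.231 0.231 0.232] [119 101  55]
61 -0.002 [0.23  0.23  0.231 0.23  0.231 0.23 ] [148 119  18]
62 -0.0027 [0.231 0.23  0.23  0.23  0.23  0.231] [154 122   0]
63 -0.0034 [0.23  0.232 0.231 0.23  0.23  0.23 ] [154 122   0]
64 -0.004 [0.231 0.23  0.229 0.231 0.    0.231] [151 120   0]
65 -0.0047 [0.23  0.231 0.23  0.232 0.231 0.23 ] [123  98   0]
```

View pics/crop4.png

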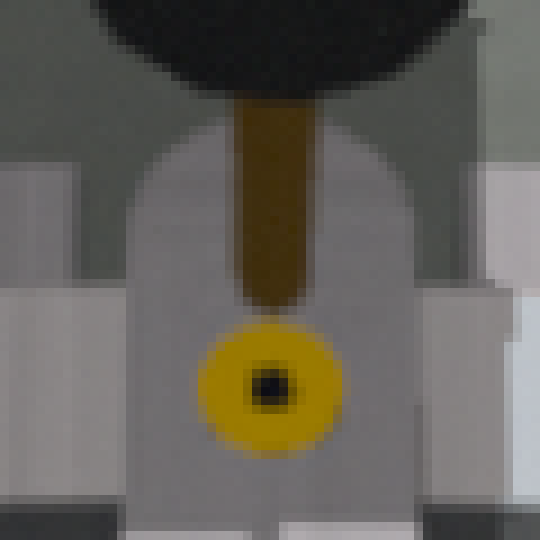

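The zoom shows the mark at (270,388) and the bit end at (271,310), and they line up across the rails. I'll take the bit axis from depth (near surface + 3 mm) along with the seat.

Run:
```python
from h import *
z=np.load('w3.npz');p,d=z['p'],z['d'];i=ctrl.camera_info('wrist'); i['extrinsics']=z['E']
u=np.array([-.052,.9986,0]);n=np.array([.9986,.052,0])
v,x=np.mgrid[46:59,323:326];B=world(i,x,v,d[46:59,323:326],True)
M=onplane(i,323.5,67.5,.066,True)
print('bit minus mark along u',np.median((B-M)@u)+.003,((B-M)@u).std(),'z',B[-1,:,2], 'mark',M, np.median((B-M)@n))
g=lambda a,z:onplane(i,*a,z,True)
v,x=np.mgrid[60:75,318:330];print('depth mark z',np.median(world(i,x,v,d[60:75,318:330],True)[...,2]))
h=cv2.cvtColor(p,cv2.COLOR_RGB2HSV);m=(h[...,1]>110)&(h[...,0]<34)
for v0,v1 in((143,163),(237,257)):
    yy,xx=np.nonzero(m[v0:v1,313:334]);yy+=v0;xx+=313;Q=world(i,xx,yy,d[yy,xx],True);T=Q[Q[:,2]>.083]
    print('dowel',len(T),T.mean(0),Q[:,2].max())
print('seat from mark',M-.105*u)
```

```text
bit minus mark along u 0.0015779913081668804 0.00033098821552602975 z [0.09091075 0.09097484 0.09003869] mark [0.57395308 0.17836705 0.066     ] 0.00015475456502318406
depth mark z 0.06509621795155698
dowel 20 [0.57773625 0.10851894 0.08431723] 0.08570421425121566
dowel 23 [0.58139617 0.03900331 0.08420822] 0.08586393788305766
seat from mark [0.57941308 0.07351405 0.066     ]
```

The bit is within about 1 mm of the mark: the wrist says +1.6 mm and the side +0.6 mm. The seat is at (0.5796,0.0737), yaw 0.052. Now to the green scale, keeping the 0.26 rad lean that clears the drill head.

Request:
step_arm([
  [[-0.01,-0.05,0.01,0,0,0],[-0.03,-0.105,0.01,0,0,-0.02],[-0.05,-0.16,0.01,0,0,-0.04],[-0.075,-0.215,0.01,0,0,-0.06],[-0.1,-0.265,0.0,0,0,-0.07]],
])

```text
t: 5.42
position: [0.4793, -0.2236, 0.1411]
orientation: [0.706, 0.696, 0.095, -0.089]
contact_force: [-0.4, 0.5, -1.1]
grip_width: 0.68
```

Request:
step_arm([
  [[-0.015,-0.045,0,0,0,0],[-0.03,-0.08,0,0,0,0],[-0.03,-0.08,0,0,0,0],[-0.03,-0.08,0,0,0,0]],
])

```text
t: 5.92
position: [0.4493, -0.3033, 0.1411]
orientation: [0.706, 0.696, 0.095, -0.089]
contact_force: [-0.1, 0.8, -0.7]
grip_width: 0.679
```

Run:
```python
from h import *
s=ctrl.state();i,p,d=grab('wrist','w4.png'); np.savez('w4.npz',p=p,d=d,E=i['extrinsics'])
print(s['position'],s['orientation'],s['joints'])
h=cv2.cvtColor(p,cv2.COLOR_RGB2HSV);m=((h[...,0]>40)&(h[...,0]<85)&(h[...,1]>90)).astype(np.uint8)
n,l,st,c=cv2.connectedComponentsWithStats(m)
for b in range(1,n):
    if st[b,4]<500: continue
    v,x=np.nonzero((l==b)&(d>.05));P=world(i,x,v,d[v,x],True);P=P[abs(P[:,2]-.016)<.006]
    if len(P)<200: continue
    r=cv2.minAreaRect(P[:,:2].astype(np.float32)); print(st[b],np.median(P[:,2]),r,cv2.boxPoints(r))
```

```text
[ 0.44931483 -0.30325424  0.14110029] [ 0.70586916  0.69633328  0.09461817 -0.08897237] [-0.89284355  0.52444737  1.38024073  0.17130761  1.43739654 -0.91919718]
[ 305  120   33  115 3445] 0.014638348550322089 ((0.44945281744003296, -0.2565625011920929), (0.1076817661523819, 0.029172373935580254), 88.37654113769531) [[ 0.4333471  -0.30996853]
 [ 0.46250778 -0.310795  ]
 [ 0.46555853 -0.20315647]
 [ 0.43639785 -0.20233   ]]
```

View pics/w4.png

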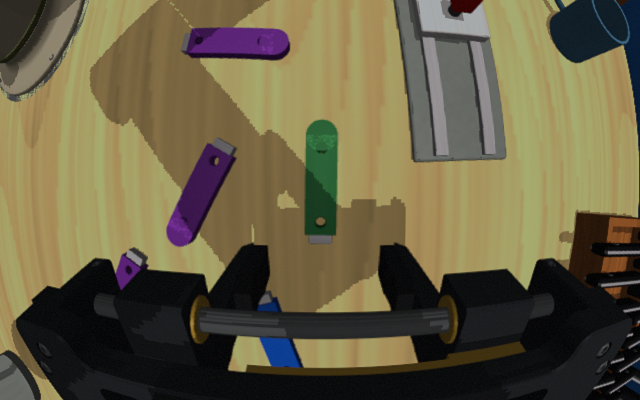

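The green scale runs from (321,120) to (320,243), with its bolster towards the fingers and its hole at (320,222). Its centre is at about (0.449,-0.262), yaw -0.028. Descending.

Request:
step_arm([
  [[0,0.02,-0.03,0,0,-0.014],[0,0.0435,-0.08,0,0,-0.014],[0,0.0435,-0.12,0,0,-0.014],[0,0.0435,-0.134,0,0,-0.014],[0,0.0435,-0.134,0,0,-0.014]],
])

```text
t: 6.6
position: [0.4498, -0.2591, 0.0073]
orientation: [0.71, 0.692, 0.095, -0.089]
contact_force: [0.1, 0.4, -0.3]
grip_width: 0.681
```

Run:
```python
from h import *
z=np.load('w4.npz');p=z['p'];i=ctrl.camera_info('wrist'); i['extrinsics']=z['E']
R=p[...,0].astype(int); 
for (u0,v0,u1,v1) in((312,214,330,230),):
    s=R[v0:v1,u0:u1]; v,u=np.nonzero(s>s.mean()+s.std()); H=onplane(i,u+u0,v+v0,.016,True); print(len(v),(u+u0).mean(),(v+v0).mean(),H.mean(0),H.min(0),H.max(0), 'origin', H.mean(0)+.035*np.array([.0284,.9996,0]))
b=onplane(i,320.5,242.5,.016,True);t=onplane(i,321.,120.,.016,True);print('ends',b,t,(b+t)/2)
```

```text
55 320.07272727272726 220.74545454545455 [ 0.44819588 -0.29729764  0.016     ] [ 0.44437893 -0.30038983  0.016     ] [ 0.45187984 -0.29376099  0.016     ] origin [ 0.44918988 -0.26231164  0.016     ]
ends [ 0.44828458 -0.31801365  0.016     ] [ 0.45034709 -0.20324311  0.016     ] [ 0.44931583 -0.26062838  0.016     ]
```

Request:
step_arm([
  [[-0.0005,0,-0.001,0,0,0],[-0.0005,0,-0.001,0,0,0],[-0.0005,0,-0.001,0,0,0],[-0.0005,0,-0.001,0,0,0],[-0.0005,0,-0.001,0,0,0]],
], claw=0.0, squeeze=40)

```text
t: 7.22
position: [0.4495, -0.2593, 0.0069]
orientation: [0.71, 0.692, 0.095, -0.088]
contact_force: [-0.7, -0.8, 7.3]
grip_width: 0.335
```

Request:
step_arm([
  [[0,0,0.03,0,0,0],[0,0,0.07,0,0,0],[0,0,0.12,0,0,0],[0,0,0.14,0,0,0],[0,0,0.14,0,0,0]],
])

```text
t: 7.85
position: [0.4497, -0.2597, 0.1477]
orientation: [0.71, 0.692, 0.095, -0.087]
contact_force: [-0.6, 0.6, -0.9]
grip_width: 0.336
```

Request:
step_arm([
  [[0.015,0.045,0,0,0,0.0],[0.035,0.1,0,0,0,0.02],[0.055,0.155,0,0,0,0.04],[0.08,0.21,0,0,0,0.06],[0.105,0.265,0,0,0,0.08]],
])

```text
t: 8.48
position: [0.5548, 0.0073, 0.1461]
orientation: [0.682, 0.72, 0.091, -0.092]
contact_force: [-0.2, -0.4, -0.7]
grip_width: 0.336
```

Request:
step_arm([
  [[0.012,0.035,0,0,0,0.0],[0.025,0.071,-0.01,0,0,0.0],[0.025,0.071,-0.025,0,0,0.0],[0.025,0.071,-0.025,0,0,0.0]],
])

```text
t: 8.98
position: [0.5787, 0.0779, 0.1189]
orientation: [0.682, 0.72, 0.09, -0.093]
contact_force: [-0.5, 0.1, -0.8]
grip_width: 0.335
```

Run:
```python
from h import *
from scipy.spatial.transform import Rotation as Ro
s=ctrl.state();i,p,d=grab('wrist','w5.png'); np.savez('w5.npz',p=p,d=d,E=i['extrinsics'])
print(s['position'],s['joints'],s['contact_force'])
print('toolaxes',Ro.from_quat(s['orientation']).as_matrix())
h=cv2.cvtColor(p,cv2.COLOR_RGB2HSV);m=((h[...,0]>40)&(h[...,0]<85)&(h[...,1]>90))
m[:,:280]=0;m[:,365:]=0
v,x=np.nonzero(m&(d>.05));P=world(i,x,v,d[v,x],True);k=P[:,2]>.1;P=P[k]
print(len(P),v[k].min(),v[k].max())
pl=np.c_[P[:,:2],np.ones(len(P))];c=np.linalg.lstsq(pl,P[:,2],rcond=None)[0];print('slope',c[:2],'z at tcp',c@[*s['position'][:2],1])
r=cv2.minAreaRect(P[:,:2].astype(np.float32));print(r,cv2.boxPoints(r))
```

```text
[0.5786544  0.07791052 0.11890469] [-0.17961569  0.55418373  1.39813947  0.26580462  1.2595491  -0.32391503] [-0.53109799  0.0799261  -0.83805761]
toolaxes [[-0.05191554  0.99857732 -0.01217031]
 [ 0.96510996  0.05330005  0.25636278]
 [ 0.25664674  0.00156353 -0.96650401]]
9635 154 394
slope [-0.00752101 -0.00671272] z at tcp 0.1271729282795281
((0.5790345668792725, 0.07970825582742691), (0.0407077893614769, 0.10968121141195297), 9.98325252532959) [[0.5494817  0.13018993]
 [0.56849605 0.02216946]
 [0.60858744 0.02922659]
 [0.5895731  0.13724706]]
```

View pics/w5.png

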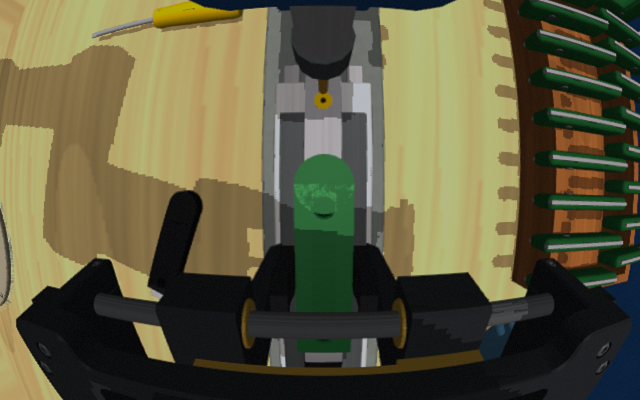

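The wrist view shows the scale gripped level with its butt towards the drill, tip at (324,154) and hole at (323,205). The mark and bit are at (323,100) and (323,88). I'll compute the in-hand offset from the seat and recheck the mark.

Run:
```python
from h import *
z=np.load('w5.npz');p,d=z['p'],z['d'];i=ctrl.camera_info('wrist'); i['extrinsics']=z['E']
u=np.array([-.0525,.9986,0]);n=np.array([.9986,.0525,0])
h=cv2.cvtColor(p,cv2.COLOR_RGB2HSV);m=((h[...,0]>40)&(h[...,0]<85)&(h[...,1]>90));m[:,:285]=0;m[:,365:]=0;m[260:]=0
v,x=np.nonzero(m&(d>.05));P=world(i,x,v,d[v,x],True);P=P[P[:,2]>.115]
zt=np.median(P[:,2]);print('top z',zt)
tip=np.percentile(P@u,99.8); 
rows=[]
for r in range(190,255,5):
    c=np.nonzero(m[r])[0]; rows.append(onplane(i,(c.min()+c.max())/2,float(r),zt,True))
rows=np.array(rows);print('fit dx/dy',np.polyfit(rows[:,1],rows[:,0],1)); cn=np.median(rows@n)
o=u*(tip-.059)+n*cn;print('origin xy by tip',o)
M=onplane(i,323.5,100.,.066,True);B=world(i,323.,86.,d[86,323],True)
m2=(h[...,0]>18)&(h[...,0]<34)&(h[...,1]>150);yy,xx=np.nonzero(m2[90:112,310:338]);M=onplane(i,(xx.min()+xx.max())/2+310,(yy.min()+yy.max())/2+90,.066,True)
yy,xx=np.mgrid[80:87,322:325];B=world(i,xx,yy,d[80:87,322:325],True);S=M-.105*u
print('mark',M,'bit-mark',np.median((B-M)@u)+.003,'seat',S,'move',S-o,ctrl.state()['position'])
```

```text
top z 0.12662149359968988
fit dx/dy [-0.05675048  0.58444172]
origin xy by tip [0.57998337 0.07549269 0.        ]
mark [0.57421202 0.17900766 0.066     ] bit-mark 0.0013103957759800855 seat [0.57972452 0.07415466 0.066     ] move [-0.00025885 -0.00133802  0.066     ] [0.57918585 0.07748386 0.119965  ]
```

Request:
step_arm([
  [[0,-0.0012,-0.012,0,0,0],[0,-0.0012,-0.025,0,0,0],[0,-0.0012,-0.025,0,0,0]],
])

```text
t: 9.4
position: [0.5786, 0.0759, 0.0937]
orientation: [0.683, 0.719, 0.09, -0.094]
contact_force: [-0.1, 0.0, -1.0]
grip_width: 0.335
```

Request:
step_arm([
  [[0,0,-0.004,0,0,0],[0,0,-0.008,0,0,0],[0,0,-0.01,0,0,0],[0,0,-0.01,0,0,0]],
])

```text
t: 9.9
position: [0.5784, 0.0769, 0.0837]
orientation: [0.683, 0.719, 0.09, -0.094]
contact_force: [0.5, 6.2, -0.2]
grip_width: 0.333
```

Request:
step_arm([
  [[0,0.001,-0.003,0,0,0],[0,0.001,-0.006,0,0,0],[0,0.001,-0.009,0,0,0],[0,0.001,-0.01,0,0,0]],
])

```text
t: 10.4
position: [0.5783, 0.0778, 0.0734]
orientation: [0.683, 0.719, 0.09, -0.094]
contact_force: [1.3, 0.1, -0.4]
grip_width: 0.335
```

Request:
step_arm([
  [[0,0,-0.001,0,0,0],[0,0,-0.002,0,0,0],[0,0,-0.003,0,0,0],[0,0,-0.003,0,0,0]],
])

```text
t: 10.9
position: [0.5784, 0.0778, 0.0712]
orientation: [0.682, 0.719, 0.09, -0.094]
contact_force: [-2.7, -1.4, 7.7]
grip_width: 0.335
```

```bash
cat > mk.py <<'E'
from h import *
s=ctrl.state();i,p,d=grab('wrist','w6.png'); print(s['position'],s['contact_force'])
u=np.array([-.0525,.9986,0]);h=cv2.cvtColor(p,cv2.COLOR_RGB2HSV)
m2=((h[...,0]>18)&(h[...,0]<34)&(h[...,1]>150)&(h[...,2]>110)).astype(np.uint8);m2[:,:310]=0;m2[:,338:]=0;m2[180:]=0
n,l,st,c=cv2.connectedComponentsWithStats(m2);b=1+st[1:,4].argmax();U=st[b,0]+(st[b,2]-1)/2;V=st[b,1]+(st[b,3]-1)/2;print(st[b])
zz=np.median(world(i,*np.meshgrid(range(int(U)-4,int(U)+5),range(int(V)+3,int(V)+8)),d[int(V)+3:int(V)+8,int(U)-4:int(U)+5],True)[...,2])
M=onplane(i,U,V,zz,True)
for v in range(st[b,1]-16,st[b,1]+2,1):
    B=world(i,U,float(v),d[v,int(U)],True); print(v,d[v,int(U)],B[2].round(4),((B-M)@u+.003).round(4),p[v,int(U)])
g=(h[...,0]>40)&(h[...,0]<85)&(h[...,1]>90);g[:,:285]=0;g[:,365:]=0;g[250:]=0
v,x=np.nonzero(g&(d>.05));P=world(i,x,v,d[v,x],True);P=P[P[:,2]>.07]
print('mark',M,'seat',M-.105*u,'scale top z',np.median(P[:,2]),'tip-seat along u (want .059)',np.percentile(P@u,99.8)-(M-.105*u)@u)
E
python3 mk.py
```

```text
[0.57840238 0.07775687 0.0711728 ] [-2.66744947 -1.38778649  7.67625889]
[312  70  23  21 332]
54 0.12400105 0.1046 0.0016 [58 41  9]
55 0.1254721 0.1032 0.0017 [58 42 11]
56 0.12589994 0.1028 0.0014 [60 44 12]
57 0.1280291 0.1006 0.0018 [59 43 12]
58 0.12772448 0.1009 0.0012 [58 42 12]
59 0.1283694 0.1003 0.0009 [59 43 13]
60 0.1311564 0.0975 0.0016 [58 43 11]
61 0.1316612 0.097 0.0013 [57 41 11]
62 0.13408706 0.0945 0.0017 [59 44 13]
63 0.13589102 0.0927 0.0019 [59 43 14]
64 0.1369584 0.0916 0.0018 [58 42  9]
65 0.13622999 0.0924 0.001 [58 41 12]
66 0.13867779 0.0899 0.0014 [58 43 12]
67 0.14054748 0.0881 0.0016 [64 50 31]
68 0.14111541 0.0875 0.0013 [86 79 73]
69 0.16488564 0.0631 0.0098 [116 103  81]
70 0.16512272 0.0629 0.0093 [138 112  26]
71 0.1647902 0.0633 0.0085 [144 114   0]
mark [0.57409478 0.17831144 0.06335801] seat [0.57960728 0.07345844 0.06335801] scale top z 0.07898133607849034 tip-seat along u (want .059) 0.06090093387293163
```

The nest is sinking and the scale is flush. I'll press further and nudge about 1 mm towards the drill to centre the mark.

Request:
step_arm([
  [[0,0.0005,-0.001,0,0,0],[0,0.001,-0.002,0,0,0],[0,0.0015,-0.003,0,0,0],[0,0.0015,-0.0042,0,0,0],[0,0.0015,-0.0042,0,0,0]],
])

```text
t: 11.58
position: [0.5789, 0.0784, 0.0684]
orientation: [0.683, 0.719, 0.09, -0.093]
contact_force: [-4.0, -5.8, 12.4]
grip_width: 0.338
```

```bash
python3 mk.py | grep -v '^5'
```

```text
[0.57892149 0.07838109 0.06837455] [-4.00903096 -5.76718449 12.38425836]
[311  71  23  21 333]
60 0.12919195 0.0965 0.0015 [58 42  9]
61 0.13039453 0.0953 0.0015 [58 42  8]
62 0.13255517 0.0931 0.0018 [58 43 11]
63 0.13315408 0.0926 0.0016 [59 44 15]
64 0.1338327 0.0919 0.0013 [58 41 11]
65 0.1357543 0.09 0.0015 [57 41  8]
66 0.13636194 0.0894 0.0012 [62 48 27]
67 0.13826223 0.0874 0.0015 [84 77 73]
68 0.16511513 0.0599 0.0113 [102 100 103]
69 0.16424607 0.0608 0.0103 [102  99 102]
70 0.16579515 0.0593 0.0102 [121 106  82]
71 0.16334507 0.0618 0.0087 [143 114   8]
72 0.16450317 0.0607 0.0085 [145 115   0]
mark [0.57412611 0.1782277  0.06064086] seat [0.57963861 0.0733747  0.06064086] scale top z 0.07615684582051385 tip-seat along u (want .059) 0.0615802123579121
```

Request:
step_arm([
  [[0,0.001,-0.001,0,0,0],[0,0.002,-0.0025,0,0,0],[0,0.0025,-0.0035,0,0,0],[0,0.0025,-0.0035,0,0,0]],
])

```text
t: 12.12
position: [0.579, 0.08, 0.0664]
orientation: [0.682, 0.719, 0.09, -0.092]
contact_force: [-6.5, -6.4, 14.3]
grip_width: 0.331
```

```bash
python3 mk.py | grep -v '^5'
```

```text
[0.57895913 0.08003798 0.06639257] [-6.45789219 -6.43356203 14.26385518]
[311  71  23  21 331]
60 0.12611136 0.0976 0.0002 [60 44 13]
61 0.12613891 0.0976 -0.0002 [61 44 17]
62 0.12631203 0.0975 -0.0007 [58 41 11]
63 0.12907884 0.0947 -0.0001 [58 42 11]
64 0.12911612 0.0947 -0.0005 [60 43 14]
65 0.13243082 0.0913 0.0003 [58 40 10]
66 0.13294385 0.0908 -0.0001 [59 44 12]
67 0.1328728 0.0909 -0.0006 [59 43 14]
68 0.13668382 0.087 0.0003 [68 57 42]
69 0.13658427 0.0871 -0.0002 [88 82 78]
70 0.16457228 0.0584 0.0098 [119 104  79]
71 0.16539961 0.0576 0.0094 [145 116  11]
72 0.16451687 0.0586 0.0085 [145 115   0]
mark [0.57410224 0.17988374 0.05854057] seat [0.57961474 0.07503074 0.05854057] scale top z 0.07420598897104169 tip-seat along u (want .059) 0.06155915631594348
```

Request:
step_arm([
  [[0,0,-0.0015,0,0,0],[0,0,-0.0015,0,0,0],[0,0,-0.0015,0,0,0],[0,0,-0.0015,0,0,0]],
])

```text
t: 12.68
position: [0.579, 0.08, 0.0666]
orientation: [0.682, 0.72, 0.091, -0.092]
contact_force: [-6.3, -1.2, 14.7]
grip_width: 0.334
```

```bash
python3 mk.py | grep -E '^6[3-8]|^\[|mark'
python3 - <<'E'
from h import *
i,p,d=grab('side'); w=p[:,:,::-1]
w6=cv2.imread('pics/w6.png')
a=cv2.resize(w[130:250,220:360],(560,480),interpolation=cv2.INTER_CUBIC)
b=cv2.resize(w6[30:270,264:384],(240,480))
cv2.imwrite('pics/fin.png',np.hstack([a,b]))
E
```

```text
[0.57895363 0.07997577 0.06657583] [-6.31902024 -1.23735374 14.71777701]
[311  71  23  21 332]
63 0.12810937 0.0958 -0.0004 [60 44 14]
64 0.12993361 0.094 -0.0002 [58 42 11]
65 0.13161235 0.0923 -0.0 [59 44 12]
66 0.13382672 0.09 0.0003 [57 41  9]
67 0.13398592 0.0899 -0.0001 [57 42  9]
68 0.13524035 0.0887 -0.0002 [68 57 42]
mark [0.57407006 0.17979694 0.05879494] seat [0.57958256 0.07494394 0.05879494] scale top z 0.0743494439331399 tip-seat along u (want .059) 0.06158913205489263
```

View pics/fin.png

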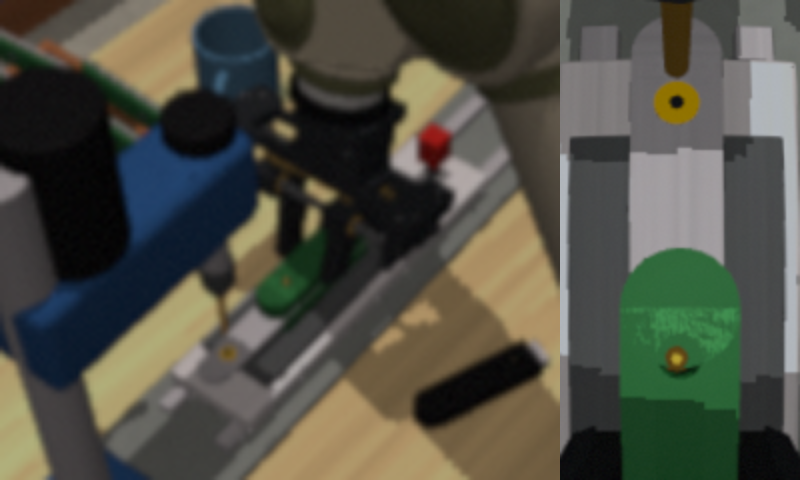

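The final views show the brass dowel coming up through the scale's hole at (677,358) in the right panel. The butt points at the drill, and the mark lies under the bit at (677,101). The black scale has not been touched. Handing in.

```bash
python3 -c "
from cell import ctrl
print(ctrl.sign_off())"
```

```text
the job is handed in; nothing more can be done
None
```

The job is handed in at about 13 s of the 54 s allowed. I slid the sled by its knob until the mark was under the bit, then fitted the green scale on both dowels with its butt towards the drill. The arm is still pressing and holding it there.

**Last checks:**
- **Mark:** it is within about 0.5 mm of the bit by the wrist camera. It was about 1.5 mm short after the knob slide, so I made up the rest by nudging the sled through the seated scale while pressing. That last bit of sliding therefore came after the fit, not by the knob.
- **Press:** the nest is down about 6 mm at 14.7 N, with the scale top 15.6 mm above the tang, which means it is flush.
- **Bystanders:** nothing I could see in the last views had moved. I did not recheck every item one by one.

**Disagreements:**
- **Mark:** before the nudge, the side camera put the mark 0.6 mm short of the bit, while the wrist camera said 1.3 to 1.6 mm. I followed the wrist camera.
- **Scale position:** the butt tip measured about 2.5 mm ahead of where it should be along the rails. The dowel showing through the hole and the flush height say it is seated, so I put that down to measurement bias.

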